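# Back a polished specimen mount off its seat with the ejector wedge

## Task

In the two-station holder, slide the ejector wedge through the slot under the mount that carries the round specimen and push it in until that mount has just lifted, standing about 3 mm off its seat. Finish while still gripping the wedge, lying flat in the slot with the mount resting on it, so that a colleague can take the mount by its rim. Touch neither mount with the gripper, leave the mount with the square specimen seated, and do not knock the vial, the petri dish or the resin puck beside it.

Things in the scene. Friction and masses are not known exactly. Their poses are not given: they have to be found in the camera images.
- holder: fixed two-station holder: dark steel sill plate 80 x 168 x 8 mm (x, y, z), on it an aluminium body 60 x 132 mm, top 57 mm above the table. Origin: centre of its underside, on the table; x from its front (facing the robot's right) to its back, z up. Stations at y = +32 and -32 mm: 19 mm bore, counterbore 43 mm wide, 6 mm deep (seat at z = 51 mm). The sill stands out 10 mm before and behind the body
- slot_left (a point): mouth of the slot under the +y station: middle of the slot's floor in the body's front face, 30 mm before the station's axis, 8 mm above the table; axes as the holder's. The slot runs straight along x through the body, open at both ends, 22 mm wide and 19 mm high; its floor is the sill plate
- slot_right (a point): the same point of the equal slot under the -y station; axes as the holder's
- mount_round: steel mount with a round black specimen on top (28 mm diameter, 3.5 mm high), loose in one of the two stations, smooth, free to rise straight up; 0.2 to 0.45 kg. Origin: on its axis in the underside of its flange (seated: 51 mm above the holder's origin); z up, its x and y may point anywhere. Flange 40 mm diameter, 6 mm thick, flush with the holder's top when seated. To be lifted
- round_foot (a point): lowest point of mount_round: the domed end (9 mm radius) of its 18 mm shank, 34 mm below its origin, hanging 9 mm above the slot's floor when seated. The wedge lifts it here
- mount_square: the same mount with a square black specimen, 23 x 23 x 3.5 mm, in the other station; to be left seated
- wedge: ejector wedge, 144 x 22 x 32 mm, 0.2 kg, lying on its flat base. Origin: centre of its underside; x along it to the thin tip, z up. Steel blade 18 mm wide (11 mm at the tip, widening over 10 mm); its top rises 1 in 6 from 4 mm at the tip to 18 mm at x = -12 mm, then is level up to the black grip, x = -72 to -26 mm, 22 mm wide, 32 mm high
- wedge_tip (a point): middle of the wedge's tip (x = +72 mm) in the plane of its base; axes as the wedge's. With the base on the slot's floor the blade meets the shank when the tip is about 30 mm past the mount's axis; each 6 mm further lifts the mount 1 mm
- wedge_grip (a point): point to grip: middle of the wedge's black grip, 121 mm behind the tip, 24 mm above the base; fingers close along the wedge's y on 22 mm
- vial: glass vial with a screw cap, 23 mm diameter, 58 mm high; origin under its centre; bystander
- petri_dish: petri dish with lid, 58 mm diameter, 14 mm high; origin under its centre; bystander
- puck: black resin specimen puck, 30 mm diameter, 18 mm high, on the table; origin under its centre; bystander
There are look-alikes about, which are no part of the job. What is shaped like the mount_square but blue or green is not meant.

How it is judged:
By the outcome, as a careful person would: the job done as asked, in the order asked, and still so for the second after the job is handed in, while the arm keeps its last pose, push and grip.
It also fails if it takes over 40 s, if anything falls off the work surface, if the arm or the gripper's body presses on something with over 40 N, if the wrist force passes 120 N, or if a joint passes its speed limit or range.

## Robot

A 6-joint arm with a two-finger parallel gripper is mounted at the origin on a cart in front of the work surface, level with it; the furniture and walls round the work are solid. World frame = base frame: x ahead of the robot, y to its left, z up, the work surface at z = 0. Lengths are in m, angles in rad, forces in N, time in s.
With the tool pointing down it reaches from about 0.35 to 0.925 m from the base axis. Payload 6.4 kg.
Tool frame: the origin (TCP) lies at the very end of the fingers, on their centre line; the grasp point (between the pads) lies 19 mm behind it; z points along the fingers, y is the line along which they close (so a half turn about z gives the same grasp; the last joint's range is limited). The gripper opens to 85 mm and grips with 20 to 120 N. Pads are 22 mm wide; open, the fingers measure 114 mm over their backs; the gripper's body (76 mm by 85 mm) begins 54 mm behind the grasp point. The pads swing forward as they close: fully open they stand 13 mm farther back than shut.
Start: joints at [-1.454, 0.245, 1.558, -0, 1.339, -0.174], TCP at [0.186, -0.623, 0.231] pointing down, gripper open.
Joint ranges: [-3.13, 3.13], [-1.02, 2.26], [0.13, 2.54], [-0.95, 4.09], [0.21, 2.88], [-2.74, 2.74]. Speed limits (rad/s): [2.57, 2.57, 3.14, 3.14, 3.14, 3.14].

## Interface

Orientations are given as [roll, pitch, yaw] about the fixed x, y, z axes, in that order (R = Rz(yaw) Ry(pitch) Rx(roll)).
In Python, from rig import * gives the robot as it stands.
- The arm moves only by the tool apply_moves, never from a script. Its arguments are lists of equal length, an entry for each row: "linear": the shift along the tool's x, y, z in mm, a list of three; "angular": the turn, a rotation vector about the tool's x, y, z in degrees, a list of three. In form: {"linear": [[x, y, z], ...], "angular": [[ax, ay, az], ...]}. A call has exactly 8 rows; each row shifts and turns the commanded pose from where the row before left it, along the tool's axes as they then stand; what a row does not reach is not made up. A row lasts 1/8 s, in which the tool goes at most 62.5 mm and 10.7 degrees, less where a joint would pass 70% of its speed; a pose out of reach is approached as far as the arm can. A call with a gripper value outside its range is refused whole. "claw" is the opening, from 0 (shut) to 1 (fully open), set as the call begins (left out, the last holds). The fingers move at their own pace and stop on an object; "grip_force" is the grip in N (left out, the last holds). Time passes only in rows, so rows that do not move let the fingers close, or fill a call up. It gives the time, the measured TCP pose, the force, the opening and the grip force at its end, in the units of the state.
- read_state(): the state, without advancing time (a new reading comes with each control period).
- camera(name): name is "scene" or "top" or "wrist"; returns the picture (384x512x3 uint8, blue, green, red); there is no depth.
- camera_params(name): a dict with "vfov" (degrees; the focal length in pixels is half the picture's height over the tangent of half this angle, whatever the lens; pixels are square), "cx", "cy" (the principal point, pixels), "dist" ([k1, k2, p1, p2, k3] as OpenCV has them; the pictures are not rectified), "R" (3x3) and "t" (3): a world point X has camera coordinates R X + t. Camera axes: x right, y down, z forward; pixel columns grow to the right and rows downward; lengths in m; the calibration is good to about 2 mm. A picture is of the moment at which its call begins: read the wrist's pose just before it. camera_params takes no time and is no camera call; for the wrist camera it gives the pose at the moment of the call.
- hand_in(): hands the job in; it is judged then, once.
The state is a dict: "clock": time; "joint_positions": joint angles; "joint_velocities": joint speeds; "effort": joint torques, N m; "position": TCP position; "ee_rot": TCP orientation; "force": force on the tool from outside, world axes, zero at the start; "torque": the same for the moment, N m; "gripper_width": opening from 0.0 (shut) to 1.0 (fully open); "gripper_force": force on a finger pad.
Only numpy, scipy, OpenCV 4.12 (cv2) and the standard library are available. Lean on these libraries where they do the work, as an engineer would, in place of code of your own. Each camera call takes 0.05 s, during which the arm holds its last target. There are 200 camera calls.

## Working session

There is one attempt and no reset: what is moved stays moved. The work goes in short steps, Python scripts to look and compute and a tool call to move; the robot and the scene stay as the last step left them, time stands still between calls to the robot, and variables do not carry over. Pictures are saved under pics/ and viewed, at most 10 in all, crops included, and the job is handed in when it is done.

Besides the shell and the picture viewer there is one more tool, called after "Call:" as a command line: name --argument value ..., lists and objects as JSON in quotes. apply_moves: Moves the arm, as the interface text tells. Its arguments: {"type":"object","properties":{"linear":{"type":"array","items":{"type":"array","items":{"type":"number"}}},"angular":{"type":"array","items":{"type":"array","items":{"type":"number"}}},"claw":{"type":"number"},"grip_force":{"type":"number"}},"required":["linear","angular"]}

```bash
mkdir -p pics; ls; python3 - <<'E'
from rig import *
import cv2,numpy as np
s=read_state();print({k:np.round(v,3).tolist() for k,v in s.items()})
for n in("scene","top"):
    im=camera(n);cv2.imwrite(f"pics/{n}0.png",im);p=camera_params(n);print(n,{k:np.round(v,3).tolist() for k,v in p.items()})
E
```

```text
pics
{'clock': 0.0, 'joint_positions': [-1.454, 0.246, 1.559, 0.0, 1.339, -0.174], 'joint_velocities': [0.0, 0.001, 0.0, -0.001, 0.001, -0.001], 'effort': [0.004, -42.951, -32.612, 0.0, 0.005, -0.0], 'position': [0.186, -0.622, 0.23], 'ee_rot': [-3.14, -0.0, 0.291], 'force': [-0.249, 0.58, 0.244], 'torque': [-0.05, -0.038, -0.024], 'gripper_force': 0.0, 'gripper_width': 1.002}
scene {'vfov': 50.812, 'cx': 261.029, 'cy': 185.144, 'dist': [-0.044, 0.0, 0.0, 0.0, 0.0], 'R': [[-0.832, -0.554, -0.003], [-0.431, 0.65, -0.626], [0.349, -0.52, -0.78]], 't': [0.391, 0.306, 0.683]}
top {'vfov': 50.079, 'cx': 259.271, 'cy': 190.968, 'dist': [-0.028, 0.0, 0.0, 0.0, 0.0], 'R': [[0.023, -0.999, 0.031], [-0.992, -0.026, -0.121], [0.122, -0.028, -0.992]], 't': [-0.089, 0.535, 0.958]}
```

View pics/scene0.png

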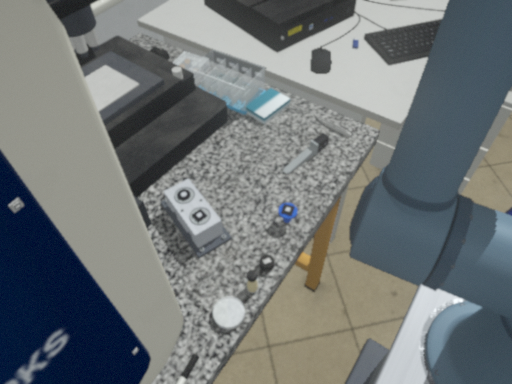

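View pics/top0.png

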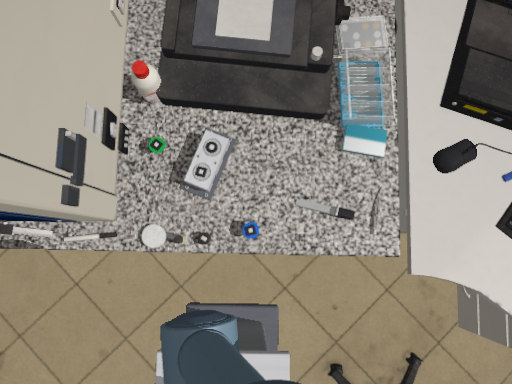

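```bash
python3 - <<'E'
import cv2,numpy as np
t=cv2.imread("pics/top0.png");s=cv2.imread("pics/scene0.png")
a=cv2.resize(t[115:255,120:390],(800,415),interpolation=cv2.INTER_CUBIC)
cv2.imwrite("pics/c1.png",a)
b=cv2.resize(s[120:270,140:340],(800,600),interpolation=cv2.INTER_CUBIC)
cv2.imwrite("pics/c2.png",b)
E
```

```text
(no output)
```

View pics/c1.png

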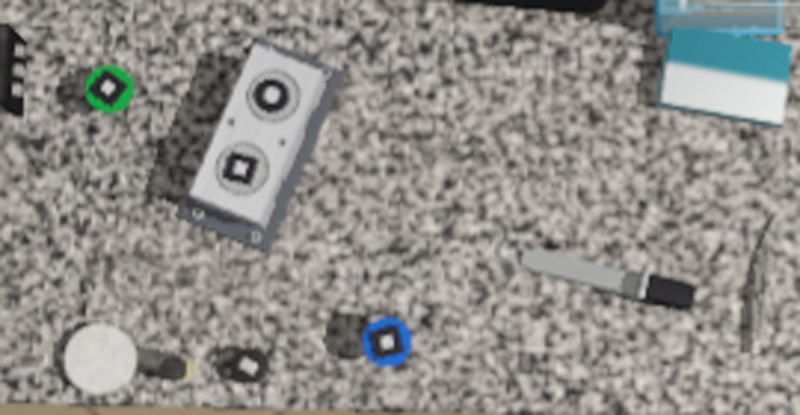

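View pics/c2.png

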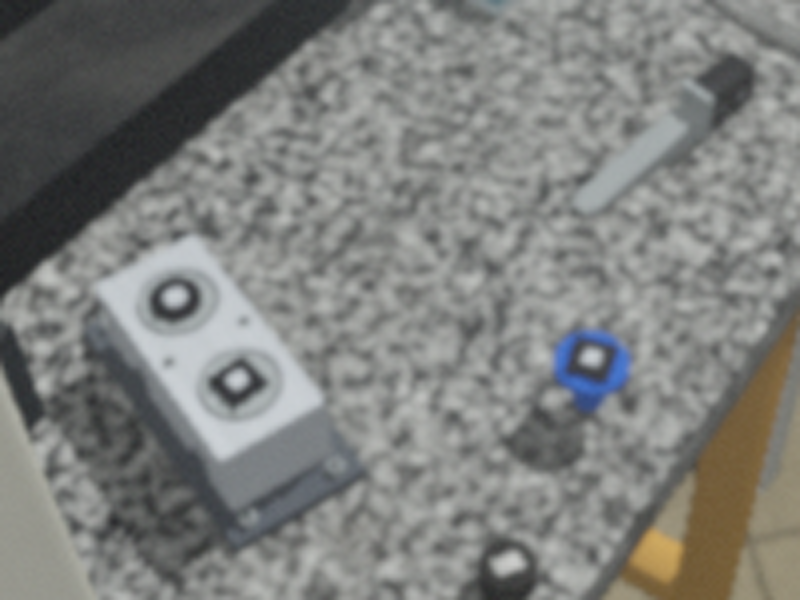

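```bash
cat > h.py <<'E'
from rig import *
import cv2,numpy as np
def K(p):
    f=192/np.tan(np.radians(p["vfov"])/2);return np.array([[f,0,p["cx"]],[0,f,p["cy"]],[0,0,1.]])
def cast(p,uv,z):
    n=cv2.undistortPoints(np.float64(uv).reshape(-1,1,2),K(p),np.float64(p["dist"])).reshape(-1,2)
    R=np.array(p["R"]);t=np.array(p["t"]);C=-R.T@t
    d=np.c_[n,np.ones(len(n))]@R
    return C+d*((np.broadcast_to(z,len(n))-C[2])/d[:,2])[:,None]
def proj(p,X):
    R=np.array(p["R"]);return cv2.projectPoints(np.float64(X).reshape(-1,1,3),cv2.Rodrigues(R)[0],np.float64(p["t"]),K(p),np.float64(p["dist"]))[0].reshape(-1,2)
E
python3 - <<'E'
from h import *
p=camera_params("top");q=camera_params("scene")
f=lambda a:np.array(a)/2.963+[120,115]
g=lambda a:np.array(a)/4+[140,120]
pt=dict(round=([272,95],.0605),square=([241,168],.0605),c1=([257,40],.057),c2=([330,70],.057),c3=([265,222],.057),c4=([190,197],.057),tip=([523,259],.004),gripend=([694,296],.032),gripfront=([648,288],.032),vial=([190,368],.058),puck=([245,365],.018),dish=([100,358],.014),blue=([387,343],.04))
for k,(u,z) in pt.items(): print(k,cast(p,[f(u)],z)[0].round(4))
for k,(u,z) in dict(round=([176,297],.0605),square=([238,380],.0605),tip=([580,205],.004),bladegrip=([690,112],.018)).items(): print("sc",k,cast(q,[g(u)],z)[0].round(4))
E
```

```text
round [0.6353 0.0403 0.0605]
square [0.5754 0.0627 0.0605]
c1 [0.6811 0.0544 0.057 ]
c2 [ 0.658  -0.0053  0.057 ]
c3 [0.5331 0.0424 0.057 ]
c4 [0.5516 0.1025 0.057 ]
tip [ 0.514  -0.1696  0.004 ]
gripend [ 0.4845 -0.3069  0.032 ]
gripfront [ 0.4901 -0.269   0.032 ]
vial [0.4168 0.0964 0.058 ]
puck [0.4203 0.0579 0.018 ]
dish [0.4231 0.1765 0.014 ]
blue [ 0.4403 -0.0569  0.04  ]
sc round [0.6356 0.0386 0.0605]
sc square [0.5758 0.0613 0.0605]
sc tip [ 0.5174 -0.1735  0.004 ]
sc bladegrip [ 0.4949 -0.2631  0.018 ]
```

Call:
apply_moves --linear '[[48,-29,0],[48,-29,0],[48,-29,0],[48,-29,0],[48,-29,0],[48,-29,0],[48,-29,0],[48,-29,0]]' --angular '[[0,0,0],[0,0,0],[0,0,0],[0,0,0],[0,0,0],[0,0,0],[0,0,0],[0,0,0]]'

```text
clock: 1.1
position: [0.4886, -0.2887, 0.2309]
ee_rot: [-3.141, 0.0, 0.291]
force: [0.3, -0.3, 0.0]
gripper_width: 0.997
gripper_force: 0.0
```

Call:
apply_moves --linear '[[0,0,0],[0,0,0],[0,0,0],[0,0,0],[0,0,0],[0,0,0],[0,0,0],[0,0,0]]' --angular '[[0,0,-9],[0,0,-9],[0,0,-9],[0,0,-9],[0,0,-9],[0,0,-9],[0,0,-7],[0,0,0]]'

```text
clock: 2.1
position: [0.4875, -0.2902, 0.2308]
ee_rot: [-3.141, -0.0, 1.354]
force: [0.1, -0.0, 0.0]
gripper_width: 1.003
gripper_force: 0.0
```

```bash
python3 - <<'E'
from h import *
s=read_state();p=camera_params("wrist");im=camera("wrist");cv2.imwrite("pics/w1.png",im)
np.save("w1.npy",p,allow_pickle=True)
print(s["position"],s["ee_rot"],s["joint_positions"],s["clock"],s["force"]);print(p)
print(proj(p,[[.514,-.17,.004],[.4885,-.288,.032],[.635,.04,.0605]]))
E
```

```text
[ 0.48750797 -0.2901582   0.23083427] [-3.14083723e+00 -4.56435902e-04  1.35397226e+00] [-7.36684853e-01  5.38583450e-02  1.77216399e+00  2.15639623e-05
  1.31645269e+00 -5.19866397e-01] 2.1 [ 0.10847311 -0.04321435  0.04418148]
{'vfov': 64.54996986730794, 'cx': 256.28711708885487, 'cy': 196.58089492503817, 'dist': array([-0.07521207,  0.        ,  0.        ,  0.        ,  0.        ]), 'R': array([[ 0.97646531, -0.21567133,  0.00117349],
       [-0.20573673, -0.92982559,  0.30511764],
       [-0.06471399, -0.29817822, -0.95231394]]), 't': array([-0.53932595, -0.20883844,  0.32481414])}
[[ 255.62057065   59.29021627]
 [ 256.13742848  168.87731683]
 [ 336.30326907 -200.55787963]]
```

View pics/w1.png

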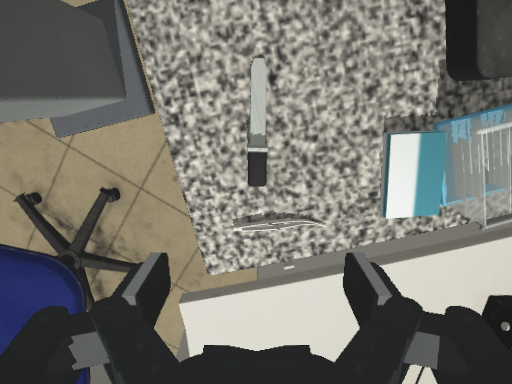

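```bash
python3 - <<'E'
from h import *
p=np.load("w1.npy",allow_pickle=True).item();im=cv2.imread("pics/w1.png")
g=im.max(2);m=np.zeros_like(g);m[140:192,238:280]=(g[140:192,238:280]<60)*255
m=cv2.morphologyEx(m,cv2.MORPH_OPEN,np.ones((3,3)))
c=max(cv2.findContours(m,0,1)[0],key=cv2.contourArea);r=cv2.minAreaRect(c);b=cv2.boxPoints(r);print(r,b)
print(cast(p,b,.032).round(4));print(cast(p,[r[0]],.032), cast(p,[[260,57]],.004))
cv2.imwrite("pics/c3.png",cv2.resize(im[45:195,215:305],(360,600),interpolation=cv2.INTER_CUBIC))
R=np.array(p["R"]);print(-R.T@p["t"])
E
```

```text
((257.0, 169.0), (32.0, 18.0), 90.0) [[248. 153.]
 [266. 153.]
 [266. 185.]
 [248. 185.]]
[[ 0.4835 -0.2681  0.032 ]
 [ 0.5033 -0.2725  0.032 ]
 [ 0.4956 -0.3092  0.032 ]
 [ 0.4751 -0.3047  0.032 ]]
[[ 0.48943546 -0.28835415  0.032     ]] [[ 0.51935888 -0.16867494  0.004     ]]
[ 0.50468736 -0.21364797  0.37367822]
```

View pics/c3.png

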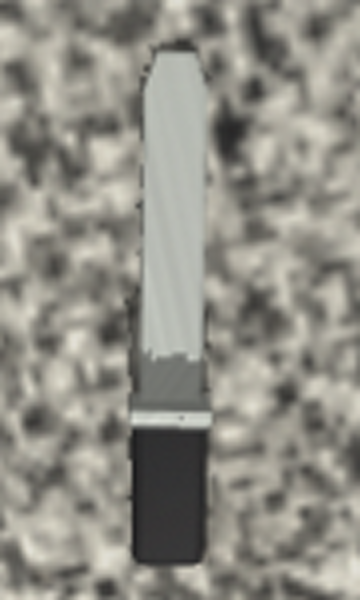

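```bash
python3 - <<'E'
from h import *
p=np.load("w1.npy",allow_pickle=True).item()
a=cast(p,[[258.75,58],[258.6,92.5],[258.4,110],[257.5,147.5],[257.4,168],[257.3,185.5]],[.004,.011,.015,.032,.032,.032]);print(a.round(4))
d=a[0]-a[-1];print(np.linalg.norm(d[:2]),np.degrees(np.arctan2(d[1],d[0])))
for i in range(1,5):
  e=a[0]-a[i];print(np.linalg.norm(e[:2]),np.degrees(np.arctan2(e[1],e[0])))
E
```

```text
[[ 0.5178 -0.1694  0.004 ]
 [ 0.5094 -0.2063  0.011 ]
 [ 0.5051 -0.2251  0.015 ]
 [ 0.4953 -0.2643  0.032 ]
 [ 0.4901 -0.2873  0.032 ]
 [ 0.4856 -0.3076  0.032 ]]
0.14191689902407437 76.88517528268711
0.03782422404127943 77.30388345900533
0.0571238798485679 77.16013785822098
0.09755112015547879 76.69186701329515
0.12108596861516492 76.81618404337048
```

Call:
apply_moves --linear '[[3,2,0],[0,0,45],[0,0,45],[0,0,45],[0,0,40],[0,0,30],[0,0,20],[0,0,0]]' --angular '[[0,0,0.6],[0,0,0],[0,0,0],[0,0,0],[0,0,0],[0,0,0],[0,0,0],[0,0,0]]'

```text
clock: 3.15
position: [0.4896, -0.2871, 0.005]
ee_rot: [-3.139, -0.001, 1.345]
force: [0.4, -0.1, 0.3]
gripper_width: 1.0
gripper_force: 0.0
```

Call:
apply_moves --linear '[[0,0,0],[0,0,0],[0,0,0],[0,0,0],[0,0,0],[0,0,0],[0,0,0],[0,0,0]]' --angular '[[0,0,0],[0,0,0],[0,0,0],[0,0,0],[0,0,0],[0,0,0],[0,0,0],[0,0,0]]' --claw 0 --grip_force 70

```text
clock: 4.15
position: [0.4909, -0.2884, 0.0073]
ee_rot: [3.14, 0.001, 1.345]
force: [-0.9, 0.9, 5.4]
gripper_width: 0.242
gripper_force: 69.5
```

Call:
apply_moves --linear '[[0,0,-25],[0,0,-25],[35,9,0],[35,9,0],[35,9,0],[35,9,0],[33,8,0],[0,0,0]]' --angular '[[0,0,0],[0,0,0],[0,0,0],[0,0,0],[0,0,0],[0,0,0],[0,0,0],[0,0,7.8]]'

```text
clock: 5.15
position: [0.5718, -0.1266, 0.0553]
ee_rot: [-3.14, -0.0, 1.208]
force: [-0.8, -0.4, -1.8]
gripper_width: 0.246
gripper_force: 68.9
```

Call:
apply_moves --linear '[[0,0,0],[0,0,0],[0,0,0],[0,0,0],[0,0,0],[0,0,0],[0,0,0],[0,0,0]]' --angular '[[0,0,0],[0,0,0],[0,0,0],[0,0,0],[0,0,0],[0,0,0],[0,0,0],[0,0,0]]'

```text
clock: 6.15
position: [0.5719, -0.1291, 0.0563]
ee_rot: [-3.142, 0.0, 1.209]
force: [-0.1, -1.2, -2.3]
gripper_width: 0.236
gripper_force: 68.9
```

```bash
python3 - <<'E'
from h import *
s=read_state();p=camera_params("wrist");im=camera("wrist");cv2.imwrite("pics/w2.png",im)
np.save("w2.npy",p,allow_pickle=True)
print(s["position"],s["ee_rot"],s["force"])
for n in ("scene","top"): cv2.imwrite(f"pics/{n}2.png",camera(n))
cv2.imwrite("pics/w2b.png",cv2.resize(im,(800,600),interpolation=cv2.INTER_CUBIC))
E
```

```text
[ 0.57193453 -0.12910612  0.05630295] [-3.14156586e+00  2.38155293e-06  1.20888553e+00] [-0.06743953 -1.22477451 -2.26126473]
```

View pics/w2b.png

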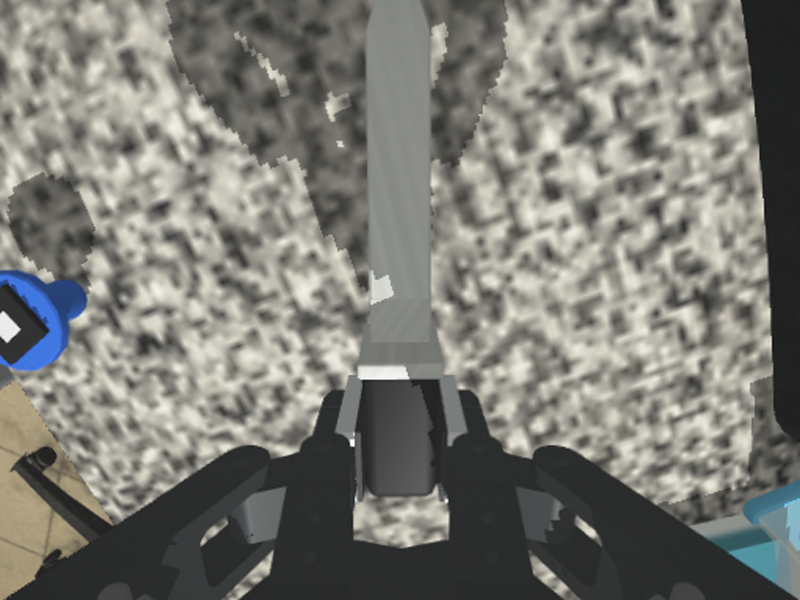

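Call:
apply_moves --linear '[[0,-10,-40],[0,-11,-40],[0,-11,-40],[0,0,0],[0,0,0],[0,0,0],[0,0,0],[0,0,0]]' --angular '[[0,0,0],[0,0,0],[0,0,0],[0,10,0],[0,10,0],[0,10,0],[0,0,0],[0,0,0]]'

```text
clock: 7.3
position: [0.5421, -0.1177, 0.1764]
ee_rot: [3.141, -0.522, 1.209]
force: [-0.2, 0.4, -2.1]
gripper_width: 0.238
gripper_force: 69.1
```

```bash
python3 - <<'E'
from h import *
s=read_state();p=camera_params("wrist");im=camera("wrist");cv2.imwrite("pics/w3.png",im)
np.save("w3.npy",p,allow_pickle=True)
print(s["position"],s["ee_rot"],s["joint_velocities"].round(3))
print(proj(p,[[.6355,.0395,.0605],[.5756,.062,.0605]]))
cv2.imwrite("pics/w3b.png",cv2.resize(im,(800,600),interpolation=cv2.INTER_CUBIC))
E
```

```text
[ 0.54212101 -0.11768567  0.17641761] [ 3.14143452 -0.52165214  1.20921709] [ 0.019 -0.008 -0.003  0.006  0.002 -0.005]
[[286.11271267  80.24621516]
 [224.30089371  80.34469656]]
```

View pics/w3b.png

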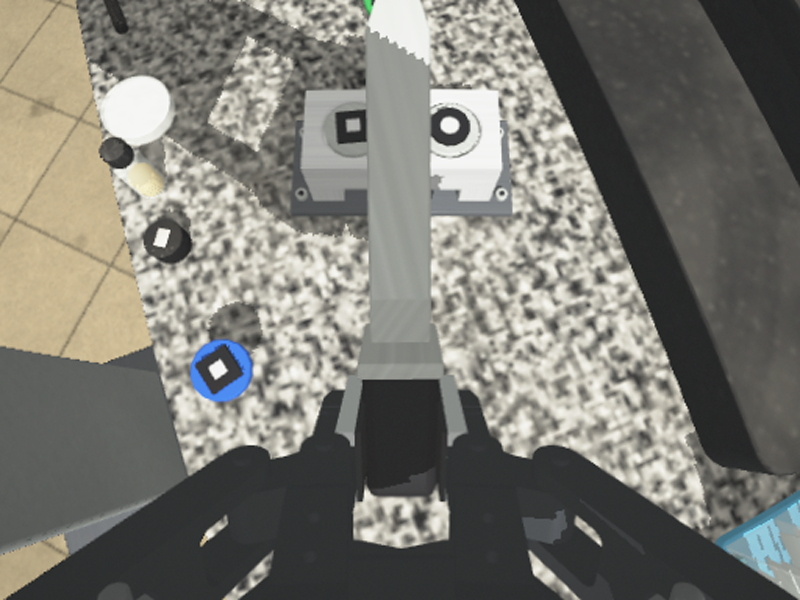

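```bash
python3 - <<'E'
from h import *
p=np.load("w3.npy",allow_pickle=True).item();im=cv2.imread("pics/w3.png");g=im.max(2)
def blob(x0,x1,y0,y1,th):
    m=(g[y0:y1,x0:x1]<th).astype(np.uint8)
    c=max(cv2.findContours(m,0,1)[0],key=cv2.contourArea);print(cv2.boundingRect(c),cv2.contourArea(c));h=cv2.convexHull(c);M=cv2.moments(h);return [M['m10']/M['m00']+x0,M['m01']/M['m00']+y0]
r=blob(275,308,62,100,70);s=blob(212,234,62,100,70)
R=cast(p,[r],.0605)[0];S=cast(p,[s],.0605)[0];print(r,s,R,S,np.linalg.norm(R-S))
h=S-R;print("yaw",np.degrees(np.arctan2(h[1],h[0]))-90)
A=cast(p,np.array([[290,213],[512,215.5]])/1.5625,.008);h=A[0]-A[1];print(A,np.linalg.norm(h),"yaw",np.degrees(np.arctan2(h[1],h[0]))-90)
print("sill mid",A.mean(0))
cv2.imwrite("pics/c4.png",cv2.resize(im[50:145,180:335],(800,490),interpolation=cv2.INTER_CUBIC))
E
```

```text
(1, 7, 24, 24) 421.0
(3, 8, 19, 22) 330.5
[287.5193264446996, 80.64753157290471] [224.24415832141153, 80.61278016213639] [0.63668875 0.03855514 0.0605    ] [0.57544121 0.06172196 0.0605    ] 0.06548253985758487
yaw 69.28092380099284
[[ 0.51517325  0.04259502  0.008     ]
 [ 0.67020229 -0.01814826  0.008     ]] 0.16650450288393878 yaw 68.60382350964059
sill mid [0.59268777 0.01222338 0.008     ]
```

View pics/c4.png

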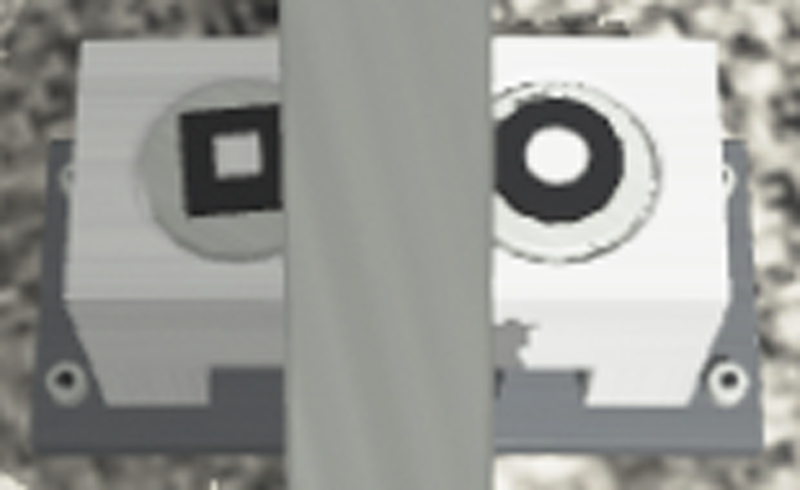

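```bash
python3 - <<'E'
from h import *
p=np.load("w3.npy",allow_pickle=True).item()
f=lambda a:np.array(a)/5.161+[179.6,49.6]   # pixel-centre shift of resize
for k,a,z in [("spec",[[239,156],[557,156]],.0605),("top",[[65,299],[728,303]],.057),("topback",[[84,40],[717,40]],.057),("screw",[[66,380],[729,380]],.0085),("sill",[[33,450],[763,452]],.008),("slot",[[208,405],[587,405]],.008)]:
    A=cast(p,f(a),z);h=A[0]-A[1];print(k,A.mean(0).round(4),np.linalg.norm(h).round(4),"yaw",(np.degrees(np.arctan2(h[1],h[0]))-90).round(2),A.round(4).tolist())
E
```

```text
spec [0.6072 0.0507 0.0605] 0.0638 yaw 69.33 [[0.5774, 0.062, 0.0605], [0.6371, 0.0395, 0.0605]]
top [0.5963 0.0227 0.057 ] 0.1315 yaw 68.93 [[0.5349, 0.0463, 0.057], [0.6576, -0.001, 0.057]]
topback [0.6185 0.0789 0.057 ] 0.132 yaw 69.35 [[0.5567, 0.1022, 0.057], [0.6803, 0.0556, 0.057]]
screw [0.5989 0.0285 0.0085] 0.152 yaw 69.3 [[0.5278, 0.0553, 0.0085], [0.67, 0.0016, 0.0085]]
sill [0.5929 0.0123 0.008 ] 0.1658 yaw 69.13 [[0.5154, 0.0419, 0.008], [0.6703, -0.0172, 0.008]]
slot [0.5967 0.0227 0.008 ] 0.0864 yaw 69.3 [[0.5562, 0.038, 0.008], [0.6371, 0.0074, 0.008]]
```

Call:
apply_moves --linear '[[0,0,0],[0,0,0],[0,0,0],[0,17,30],[0,16,40],[0,0,40],[0,0,30],[0,0,0]]' --angular '[[0,-10,0],[0,-10,0],[0,-10,0],[0,0,0],[0,0,0],[0,0,0],[0,0,0],[0,0,0]]'

```text
clock: 8.35
position: [0.5714, -0.1275, 0.0342]
ee_rot: [-3.137, -0.0, 1.211]
force: [0.1, 0.8, -0.8]
gripper_width: 0.243
gripper_force: 68.9
```

Call:
apply_moves --linear '[[0,0,0],[0,0,0],[0,0,0],[0,0,0],[0,0,0],[0,0,0],[0,0,0],[0,0,0]]' --angular '[[0,0,0],[0,0,0],[0,0,0],[0,0,0],[0,0,0],[0,0,0],[0,0,0],[0,0,0]]'

```text
clock: 9.35
position: [0.5728, -0.1295, 0.0362]
ee_rot: [-3.141, -0.0, 1.209]
force: [0.1, -0.8, -2.2]
gripper_width: 0.247
gripper_force: 68.9
```

```bash
cat >> h.py <<'E'
def rel():
    s=read_state();P=s["position"];c,sn=np.cos(np.radians(69.27)),np.sin(np.radians(69.27))
    d=P[:2]-np.array([.6371,.0394])
    print("tip past axis mm",(d@[c,sn]*1000+121).round(2),"tool-y off",(d@[sn,-c]*1000).round(2),"z",(P[2]*1000).round(2),"rpy deg",np.degrees(s["ee_rot"]).round(2),"F",s["force"].round(1),"Fx,Fy tool",(s["force"][:2]@[c,sn]).round(1),(s["force"][:2]@[sn,-c]).round(1),"T",s["torque"].round(2),s["clock"])
E
python3 -c "
from h import *
rel();rel()"
```

```text
tip past axis mm -59.67 tool-y off -0.34 z 36.21 rpy deg [-179.99   -0.     69.26] F [ 0.1 -0.8 -2.2] Fx,Fy tool -0.7 0.4 T [0.   0.03 0.  ] 9.35
tip past axis mm -59.67 tool-y off -0.34 z 36.21 rpy deg [-179.99   -0.     69.26] F [ 0.1 -0.8 -2.2] Fx,Fy tool -0.7 0.4 T [0.   0.03 0.  ] 9.35
```

Call:
apply_moves --linear '[[0,0.3,10],[0,0,9.5],[0,0,0],[0,0,0],[8,0,0],[10,0,0],[10,0,0],[5,0,0]]' --angular '[[0,0,0],[0,0,0],[0,0,0],[0,0,0],[0,0,0],[0,0,0],[0,0,0],[0,0,0]]'

```text
clock: 10.35
position: [0.5851, -0.0978, 0.0169]
ee_rot: [3.141, -0.0, 1.21]
force: [-0.3, -0.4, -2.7]
gripper_width: 0.246
gripper_force: 68.9
```

```bash
python3 -c "
from h import *
rel()"
```

```text
tip past axis mm -25.67 tool-y off -0.04 z 16.86 rpy deg [179.99  -0.    69.32] F [-0.3 -0.4 -2.7] Fx,Fy tool -0.5 -0.2 T [-0.07  0.03  0.03] 10.35
```

Call:
apply_moves --linear '[[6,0,0],[6,0,0],[6,0,0],[6,0,0],[6,0,0],[6,0,0],[6,0,0],[0,0,0]]' --angular '[[0,0,0],[0,0,0],[0,0,0],[0,0,0],[0,0,0],[0,0,0],[0,0,0],[0,0,0]]'

```text
clock: 11.35
position: [0.5998, -0.059, 0.0168]
ee_rot: [3.142, -0.0, 1.209]
force: [0.4, -0.5, -2.1]
gripper_width: 0.251
gripper_force: 68.9
```

```bash
python3 -c "
from h import *
rel()"
```

```text
tip past axis mm 15.78 tool-y off -0.01 z 16.79 rpy deg [180.   -0.   69.3] F [ 0.4 -0.5 -2.1] Fx,Fy tool -0.4 0.5 T [-0.04  0.02 -0.01] 11.35
```

Call:
apply_moves --linear '[[0,0,0.5],[0,0,0.5],[0,0,0.5],[0,0,0.3],[0,0,0],[0,0,0],[0,0,0],[0,0,0]]' --angular '[[0,0,0],[0,0,0],[0,0,0],[0,0,0],[0,0,0],[0,0,0],[0,0,0],[0,0,0]]'

```text
clock: 12.35
position: [0.5998, -0.0595, 0.0151]
ee_rot: [3.141, 0.0, 1.209]
force: [-1.3, 0.0, -0.8]
gripper_width: 0.246
gripper_force: 69.3
```

```bash
python3 -c "
from h import *
rel()"
```

```text
tip past axis mm 15.26 tool-y off 0.16 z 15.12 rpy deg [1.7999e+02 1.0000e-02 6.9260e+01] F [-1.3  0.  -0.8] Fx,Fy tool -0.4 -1.3 T [-0.13  0.05  0.07] 12.35
```

Call:
apply_moves --linear '[[0,0,0.5],[4,0,0],[4,0,0],[4,0,0],[4,0,0],[4,0,0],[4,0,0],[2,0,0]]' --angular '[[0,0,0],[0,0,0],[0,0,0],[0,0,0],[0,0,0],[0,0,0],[0,0,0],[0,0,0]]'

```text
clock: 13.35
position: [0.6095, -0.0359, 0.0152]
ee_rot: [3.14, 0.002, 1.21]
force: [-3.6, -7.2, 6.0]
gripper_width: 0.243
gripper_force: 70.1
```

```bash
python3 - <<'E'
from h import *
rel()
for n in ("scene","top","wrist"): cv2.imwrite(f"pics/{n}5.png",camera(n))
def cen(im,u,r=9):
    g=im.max(2)[int(u[1])-r:int(u[1])+r+1,int(u[0])-r:int(u[0])+r+1]
    m=(g<90).astype(np.uint8);c=cv2.findContours(m,0,1)[0]
    if not c: return None
    c=max(c,key=cv2.contourArea);M=cv2.moments(cv2.convexHull(c));return (M['m10']/M['m00']+int(u[0])-r,M['m01']/M['m00']+int(u[1])-r)
for n,i in (("scene","0"),("scene","2"),("scene","5"),("top","0"),("top","5")):
    p=camera_params(n);u=proj(p,[[.6371,.0394,.0605],[.5772,.062,.0605]]);im=cv2.imread(f"pics/{n}{i}.png")
    print(n,i,[np.round(cen(im,a),2) for a in u], (proj(p,[[.6371,.0394,.0635]])-u[0]).round(2))
E
```

```text
tip past axis mm 40.8 tool-y off 0.79 z 15.19 rpy deg [1.7992e+02 1.0000e-01 6.9300e+01] F [-3.6 -7.2  6. ] Fx,Fy tool -8.0 -0.8 T [-1.05  0.42  0.06] 13.35
scene 0 [array([183.21, 194.95]), array([198.95, 215.35])] [[-0.22 -0.88]]
scene 2 [array([183.61, 194.92]), array([199.17, 215.09])] [[-0.22 -0.88]]
scene 5 [array([183.87, 193.59]), array([198.4 , 214.97])] [[-0.22 -0.88]]
top 0 [array([211.02, 146.77]), array([200.56, 171.39])] [[-0.1  -0.29]]Traceback (most recent call last):
  File "<stdin>", line 11, in <module>
  File "<stdin>", line 8, in cen
ZeroDivisionError: float division by zero
```

```bash
python3 - <<'E'
from h import *
p=np.load("w2.npy",allow_pickle=True).item()
T=np.array([.57193,-.12911]);d=np.array([np.cos(1.20889),np.sin(1.20889)])
for v,z in ((365,.081),(343,.067),(495,.081)): print(v,(cast(p,[[256,v/1.5625-.2]],z)[0][:2]-T)@d*1000)
im=cv2.imread("pics/wrist5.png");s=cv2.imread("pics/scene5.png")
a=cv2.resize(s[160:260,150:250],(600,600),interpolation=cv2.INTER_CUBIC)
s0=cv2.imread("pics/scene0.png");b=cv2.resize(s0[160:260,150:250],(600,600),interpolation=cv2.INTER_CUBIC)
cv2.imwrite("pics/c5.png",cv2.resize(np.hstack([b[:480],a[:480]]),(800,320)))
E
```

```text
365 24.236702220496507
343 25.01052171246907
495 -19.027858701114333
```

View pics/c5.png

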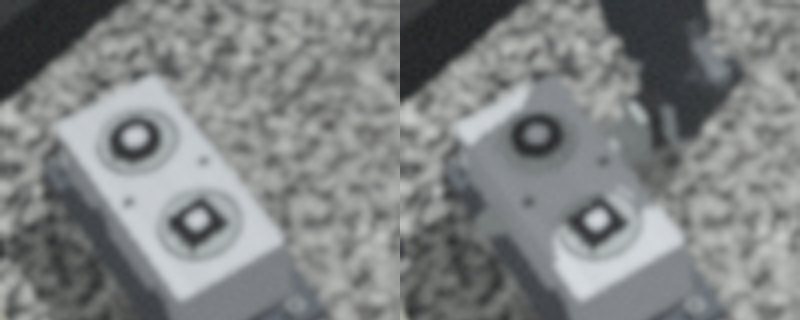

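Call:
apply_moves --linear '[[2,0,0],[2,0,0],[1.5,0,0],[0,0,0],[0,0,0],[0,0,0],[0,0,0],[0,0,0]]' --angular '[[0,0,0],[0,0,0],[0,0,0],[0,0,0],[0,0,0],[0,0,0],[0,0,0],[0,0,0]]'

```text
clock: 14.5
position: [0.6115, -0.0307, 0.0152]
ee_rot: [3.14, 0.001, 1.209]
force: [-2.5, -6.2, 4.9]
gripper_width: 0.242
gripper_force: 70.1
```

```bash
python3 - <<'E'
from h import *
rel()
im=0
for i in range(6): im=im+camera("scene").astype(float)/6
cv2.imwrite("pics/scene6.png",im)
p=camera_params("scene")
# lift from image shift of round dark ring vs. square's
for n in ("0","2","5","6"):
    g=cv2.imread(f"pics/scene{n}.png").max(2);o=[]
    for u in ([183.5,194.5],[199,215]):
        x,y=int(u[0])-9,int(u[1])-9
        c=max(cv2.findContours((cv2.resize(g[y:y+19,x:x+19],None,fx=8,fy=8,interpolation=cv2.INTER_CUBIC)<85).astype(np.uint8),0,1)[0],key=cv2.contourArea)
        b=cv2.boundingRect(c);o+=[x+(b[0]+b[2]/2)/8,y+(b[1]+b[3]/2)/8,b[2]/8,b[3]/8]
    print(n,np.round(o,2))
E
```

```text
tip past axis mm 46.37 tool-y off 0.82 z 15.22 rpy deg [1.7992e+02 7.0000e-02 6.9290e+01] F [-2.5 -6.2  4.9] Fx,Fy tool -6.7 -0.1 T [-0.78  0.33  0.02] 14.5
0 [183.81 195.44  11.38   9.12 199.31 216.88  12.62   8.75]
2 [184.25 195.56  12.25   9.62 199.56 215.69  14.62  12.38]
5 [184.31 194.06  12.88  10.62 199.06 216.75  13.12   9.  ]
6 [184.12 193.81  12.75  10.62 199.12 216.81  13.     8.62][ WARN:0@1.710] global loadsave.cpp:1063 imwrite_ Unsupported depth image for selected encoder is fallbacked to CV_8U.
```

```bash
python3 - <<'E'
from h import *
rel()
for n in ("0","2","5","6"):
    g=cv2.imread(f"pics/scene{n}.png").max(2).astype(float);o=[]
    for u in ([184,194.5],[199.3,215]):
        y0=int(u[1])-4;x0=int(u[0])-4;w=cv2.resize(g[y0:y0+9,x0:x0+9],None,fx=8,fy=8,interpolation=cv2.INTER_CUBIC)
        lo=np.percentile(w,10);hi=w.max();m=(w>(lo+hi)/2).astype(np.uint8)
        c=[k for k in cv2.findContours(m,0,1)[0] if cv2.pointPolygonTest(k,(36,36),True)>-12]
        c=max(c,key=cv2.contourArea);M=cv2.moments(c);o+=[x0+M['m10']/M['m00']/8,y0+M['m01']/M['m00']/8,M['m00']/64]
    print(n,np.round(o,2))
E
```

```text
tip past axis mm 46.37 tool-y off 0.81 z 15.2 rpy deg [1.7992e+02 7.0000e-02 6.9290e+01] F [-1.  -5.4  5.8] Fx,Fy tool -5.4 0.9 T [-0.78  0.29 -0.02] 14.8
0 [183.78 194.13  24.62 199.29 214.86  20.93]
2 [183.48 193.67  24.76 199.27 214.86  18.33]
5 [184.19 193.48  21.28 199.26 214.85  21.73]
6 [183.99 193.1   21.31 199.27 214.85  21.52]
```

```bash
python3 -c "
from rig import *
print(hand_in())"
```

```text
the job is handed in; nothing more can be done
None
```

I've handed the job in: the wedge is gripped and lying flat in the slot under the round mount, which stands an estimated 2.8–3.0 mm off its seat. In the scene camera the square mount had not moved, and I kept the arm well clear of the vial, dish and puck, though I did not check them again at the end.

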